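# Set the hob ring under the wide pan to two dots

### The job

The wide open pan stands on one of the two rings of the hob. Turn the knob in line with that ring clockwise from off until its pointer clicks in at the mark with two dots, then let go of it. Leave the other knob at off and do not shift the pan.

Things in the scene. Friction and masses are not known exactly. Their poses are not given: they have to be found in the camera images.
- hob: Fixed two-ring aluminium hob, 340 (x) by 600 (y) by 60 mm high. Origin: centre of its underside, on the counter; z up, +x to the knob side (roughly away from the robot), +y to the left ring. Dark hotplates, 180 mm wide, 8 thick, at x -60, y +140 (left) and -140 mm (right). Upright knob axes at x +135, y +140 (left) and -140 mm (right). A loose salt cellar, 48 by 48 mm, stands between the knobs.
- knob_left (a joint): Knob of the left ring (+y), rad, growing clockwise from above. Detents: 0 off (dash), 0.698 one dot, 1.396 two dots, 2.094 three dots, each draws it in; stops just past both ends; under 0.2 N m. Skirt 46 mm wide, 4.5 high; on it a grip bar 46 long, 13 thick, its top 42.5 mm above the hob's top face (102.5 above the counter). White line on one bar end: pointer; at 0 it points along the hob's -x.
- knob_right (a joint): The same knob for the right ring (hob's -y): same size, marks, detents, zero and direction. Black marks are on the hob's top face round each knob, 40 degrees apart; the dots of one mark stand in a row pointing away from the knob.
- pan_center (a point): Centre, half-way up, of the wide open steel pan, 200 mm across, 55 mm high, rim 123 mm above the counter, two wire loop handles standing out 34 mm on opposite sides. Loose, on the left or the right hotplate. On the other hotplate stands a smaller lidded steel pot, 140 mm across, 107 mm high, no part of the job.

How it is judged:
At the end, for the whole second after the job is handed in: The knob in line with the ring under the wide pan rests within 10 degrees of its two-dot mark, the other knob is within 10 degrees of off, both are still, and the pan is within 20 mm of where it stood at the start (((y of pan_center in the frame of hob above 0 m and value of joint knob_left between 1.216 and 1.576 rad and value of joint knob_right below 0.18 rad) or (y of pan_center in the frame of hob below 0 m and value of joint knob_right between 1.216 and 1.576 rad and value of joint knob_left below 0.18 rad)) and distance of pan_center from where it was at the start of the episode below 0.02 m and velocity of joint knob_left between -0.1 and 0.1 rad/s and velocity of joint knob_right between -0.1 and 0.1 rad/s); the robot touches nothing.
It fails at once if the pan is shifted more than 40 mm or lifted (distance of pan_center from where it was at the start of the episode above 0.04 m).
It fails at once if the knob of the other ring is turned on (more than 20 degrees) ((y of pan_center in the frame of hob above 0 m and value of joint knob_right above 0.35 rad) or (y of pan_center in the frame of hob below 0 m and value of joint knob_left above 0.35 rad)).
It also fails if it takes over 35 s, if anything falls off the work surface, if the arm or the gripper's body presses on something with over 40 N, if the wrist force passes 120 N, or if a joint passes its speed limit or range.

### The arm

A 6-joint arm with a two-finger parallel gripper is mounted at the origin on the work surface. World frame = base frame: x ahead of the robot, y to its left, z up, the work surface at z = 0. Lengths are in m, angles in rad, forces in N, time in s.
With the tool pointing down it reaches from about 0.35 to 0.975 m from the base axis. Payload 17.4 kg.
Tool frame: the origin (TCP) lies between the finger pads; the fingertips stand 19 mm ahead of it and the grasp point (between the pads) is the TCP; z points along the fingers, y is the line along which they close (so a half turn about z gives the same grasp; the last joint's range is limited). The gripper opens to 85 mm and grips with 20 to 120 N. Pads are 22 mm wide; open, the fingers measure 114 mm over their backs; the gripper's body (76 mm by 85 mm) begins 54 mm behind the grasp point. The pads swing forward as they close: fully open they stand 13 mm farther back than shut.
Start: joints at [-1.388, 0.116, 1.442, -0, 1.584, -0.038], TCP at [0.148, -0.659, 0.25] pointing down, gripper open.
Joint ranges: [-2.83, 2.83], [-0.83, 2.19], [0.07, 2.5], [-1.14, 4.28], [0.01, 3], [-2.97, 2.97]. Speed limits (rad/s): [1.89, 1.89, 2.22, 3.14, 3.14, 3.14].

### API

Orientations are given as a unit quaternion [w, x, y, z].
In Python, from station import env, grab_frame, hand_in gives the robot as it stands. The module is installed in compiled form; this text tells all that it offers.
- The arm moves only by the shell command python3 -m crank 'ROWS' [FORCE]. ROWS is JSON, a list of rows, each an object of numbers: "dx", "dy", "dz": the shift along the tool's x, y, z each as a share of 250 mm, from -1 to 1; "spin": the turn about the tool's z as a share of pi/2 rad, from -1 to 1; "grip": the finger opening in mm, from 0 to 85.4. In form: [{"dx": .., "dy": .., "dz": .., "spin": .., "grip": ..}, ...]. A call has 1 to 20 rows; each row is the pose to reach, as a shift and turn from the pose commanded when the call began, along the tool's axes at that moment; what a row does not reach only later rows make up. A row lasts 1/12 s, in which the tool goes at most 41.7 mm and 7.16 degrees, less where a joint would pass 70% of its speed; a pose out of reach is approached as far as the arm can. A call with a number of a shift or a turn outside -1 to 1 is refused whole. A call with a gripper value outside its range is refused whole. The fingers move at their own pace and stop on an object; FORCE is the grip in N (left out, the last holds). Time passes only in rows, so rows that repeat a pose let the fingers close. It gives the time, the measured TCP pose, the force and the opening at its end, in the units of the state.
- env.state(): the state, without advancing time (a new reading comes with each control period).
- grab_frame(name): name is "side" or "top"; returns a dict with "frame" (384x512x3 uint8, red, green, blue), "fx", "fy", "cx", "cy" (pixels), "world_from_camera" (4x4, takes a point from camera to world coordinates). Camera axes: x right, y down, z forward; pixel columns grow to the right and rows downward; lengths in m; the calibration is good to about 2 mm. A picture is of the moment at which its call begins. There is no depth.
- hand_in(): hands the job in, once; it reports no verdict.
The state is a dict: "clock": time; "joint_pos": joint angles; "qd": joint speeds; "effort": joint torques, N m; "position": TCP position; "tcp_rot": TCP orientation; "force": force on the tool from outside, world axes, zero at the start; "ft_torque": the same for the moment, N m; "width": opening from 0.0 (shut) to 1.0 (fully open).
Only numpy, scipy, OpenCV 4.12 (cv2) and the standard library are available. Lean on these libraries where they do the work, as an engineer would, in place of code of your own. Each camera call takes 0.05 s, during which the arm holds its last target. There are 200 camera calls.

## Working session

There is one attempt and no reset: what is moved stays moved. The work goes in short steps, Python scripts to look and compute and a shell command to move; the robot and the scene stay as the last step left them, time stands still between calls to the robot, and variables do not carry over. Pictures are saved under pics/ and viewed, on a budget of 10 in all, crops included, one or two more only if the job needs it, and the job is handed in when it is done.

```bash
mkdir -p pics; cat > h.py <<'E'
import numpy as np,cv2
from station import env,grab_frame,hand_in
def ray(f,u,v,z):
    T=np.array(f["world_from_camera"]);d=T[:3,:3]@[(u-f["cx"])/f["fx"],(v-f["cy"])/f["fy"],1]
    o=T[:3,3];return o+d*(z-o[2])/d[2]
def proj(f,p):
    T=np.linalg.inv(f["world_from_camera"]);c=T[:3,:3]@np.array(p)+T[:3,3]
    return c[0]/c[2]*f["fx"]+f["cx"],c[1]/c[2]*f["fy"]+f["cy"]
E
python3 - <<'E'
from h import *
import pickle
F={n:grab_frame(n) for n in("top","side")}
pickle.dump(F,open("f0.pkl","wb"))
for n,f in F.items():
    cv2.imwrite(f"pics/{n}0.png",f["frame"][...,::-1]);print(n,f["fx"],f["cx"],f["cy"],np.round(f["world_from_camera"],3).tolist())
print(env.state())
E
```

```text
top 369.74228757967893 261.70760583109865 196.74882983461902 [[0.098, -0.973, 0.208, 0.406], [-0.995, -0.096, 0.023, 0.016], [-0.002, -0.21, -0.978, 0.83], [0.0, 0.0, 0.0, 1.0]]
side 446.5977406686174 255.16415607522083 190.6346453026621 [[-0.89, -0.31, 0.334, 0.301], [-0.455, 0.579, -0.677, 0.555], [0.017, -0.754, -0.656, 0.577], [0.0, 0.0, 0.0, 1.0]]
{'clock': 0.1, 'joint_pos': array([-1.38777397e+00,  1.16421472e-01,  1.44219957e+00,  2.15719994e-05,
        1.58400180e+00, -3.78063489e-02]), 'qd': array([ 1.63846404e-03,  1.30772971e-03, -2.02177578e-04,  9.04972392e-04,
       -7.38575862e-04,  2.65427147e-06]), 'effort': array([ 2.36478110e-03, -7.33663917e+01, -6.33787537e+01,  2.76234221e-05,
        5.32046324e-03, -2.81711328e-05]), 'position': array([ 0.14781569, -0.65845905,  0.24964646]), 'tcp_rot': array([-5.14521238e-04,  9.93910379e-01,  1.10190262e-01, -2.66105264e-05]), 'force': array([ 0.06852511, -0.69316905, -0.64033442]), 'ft_torque': array([0.03313735, 0.02966989, 0.03649934]), 'width': 0.9990849341437186}
```

View pics/top0.png

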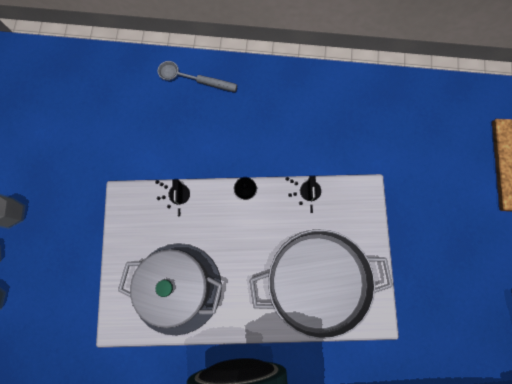

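View pics/side0.png

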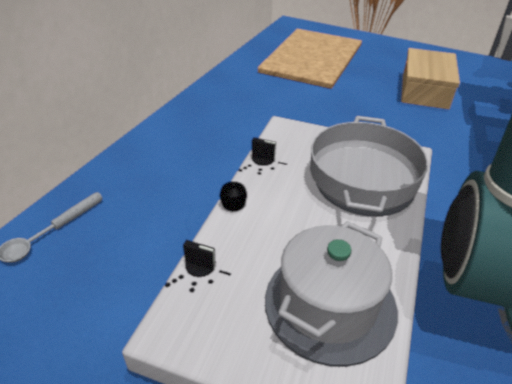

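The top view shows the wide pan on the right ring (centre ~(321,283)). Its knob is at ~(311,190), with its dash at (311,209) and dots running clockwise up the left side. The lidded pot is on the left. The salt cellar is at (245,188), between the knobs. The side view agrees.

```bash
python3 - <<'E'
from h import *
import pickle
F=pickle.load(open("f0.pkl","rb"));f=F["top"]
im=f["frame"].astype(int)
hsv=cv2.cvtColor(f["frame"],cv2.COLOR_RGB2HSV)
m=((hsv[...,1]<60)&(hsv[...,2]>120)).astype(np.uint8);m[:150]=0
m=cv2.morphologyEx(m,cv2.MORPH_OPEN,np.ones((3,3)))
c=max(cv2.findContours(m,0,2)[0],key=cv2.contourArea)
P=np.array([ray(f,u,v,.06)[:2] for u,v in c[:,0]],np.float32)
r=cv2.minAreaRect(P);print("rect",r,cv2.boxPoints(r).tolist())
b=cv2.boxPoints(r);ctr=np.array(r[0])
e=[b[1]-b[0],b[2]-b[1]];ex=min(e,key=np.linalg.norm);ex=ex*np.sign(ex[0])/np.linalg.norm(ex);ey=np.array([-ex[1],ex[0]])
print("yaw",np.degrees(np.arctan2(ex[1],ex[0])))
for s in(1,-1):
    k=ctr+.135*ex+s*.14*ey
    print("knob pred",k,[(n,np.round(proj(F[n],[*k,z]),1).tolist()) for n in F for z in(.06,.1025)])
# knob blob in both views
for n in F:
    g=F[n]["frame"].max(2);k=(g<45).astype(np.uint8)
    N,L,S,C=cv2.connectedComponentsWithStats(k)
    for i in range(1,N):
        if 3<S[i,4]<1500 : print(n,S[i].tolist(),C[i].round(1).tolist(),ray(F[n],*C[i],.06).round(4)[:2].tolist(),ray(F[n],*C[i],.1).round(4)[:2].tolist())
o=cv2.resize(f["frame"][155:225,145:355,::-1],None,fx=3.7,fy=3.7,interpolation=2)
o2=cv2.resize(F["side"]["frame"][125:225,200:310,::-1],None,fx=3.2,fy=3.2,interpolation=2)
q=np.zeros((600,780,3),np.uint8);q[:o.shape[0],:o.shape[1]]=o[:,:780];q[265:265+o2.shape[0],:o2.shape[1]]=o2
cv2.imwrite("pics/crop1.png",q)
E
```

```text
rect ((0.44220495223999023, 0.054510027170181274), (0.3362988829612732, 0.594125509262085), 7.099566459655762) [[0.23862957954406738, 0.32851290702819824], [0.3120598793029785, -0.26105737686157227], [0.6457803249359131, -0.2194928526878357], [0.572350025177002, 0.3700774312019348]]
yaw 7.0995684
knob pred [0.55886673 0.21012183] [('top', [179.1, 193.9]), ('top', [174.5, 189.3]), ('side', [199.8, 265.4]), ('side', [197.8, 246.0])]
knob pred [ 0.59347305 -0.06773139] [('top', [310.1, 190.6]), ('top', [312.8, 185.9]), ('side', [262.4, 158.8]), ('side', [263.0, 140.4])]
top [492, 121, 2, 5, 6] [492.3, 122.8] [0.7875, -0.4597] [0.7677, -0.435]
top [493, 128, 4, 30, 51] [494.2, 142.3] [0.7418, -0.4623] [0.7243, -0.4374]
top [496, 161, 6, 49, 79] [498.1, 184.8] [0.6456, -0.4675] [0.6331, -0.4424]
top [301, 176, 20, 24, 289] [310.1, 188.8] [0.5974, -0.0674] [0.5875, -0.063]
top [235, 178, 21, 21, 352] [244.9, 187.9] [0.5856, 0.0717] [0.5763, 0.0689]
top [156, 181, 3, 2, 5] [156.8, 181.4] [0.5815, 0.2619] [0.5723, 0.2492]
top [169, 180, 20, 24, 294] [179.2, 191.9] [0.5632, 0.2105] [0.555, 0.
[... 375 characters left out ...]
 0.1177]
side [491, 123, 21, 58, 286] [502.1, 152.0] [0.1835, -0.3143] [0.1926, -0.247]
side [253, 139, 21, 26, 440] [262.3, 151.9] [0.6035, -0.0876] [0.5801, -0.0378]
side [508, 151, 3, 2, 4] [508.8, 151.5] [0.1718, -0.3224] [0.1817, -0.2545]
side [470, 176, 11, 11, 30] [476.1, 179.2] [0.2192, -0.1985] [0.2255, -0.1402]
side [221, 183, 25, 28, 559] [232.8, 196.1] [0.5909, 0.0532] [0.5684, 0.0921]
side [184, 241, 29, 35, 716] [197.6, 259.6] [0.5678, 0.2023] [0.5471, 0.2296]
side [460, 279, 3, 4, 7] [460.9, 280.3] [0.211, 0.0575] [0.218, 0.096]
side [449, 282, 11, 11, 46] [453.9, 287.5] [0.2181, 0.0755] [0.2245, 0.1126]
side [446, 284, 4, 2, 5] [447.2, 284.6] [0.2274, 0.0747] [0.2331, 0.1119]
```

View pics/crop1.png

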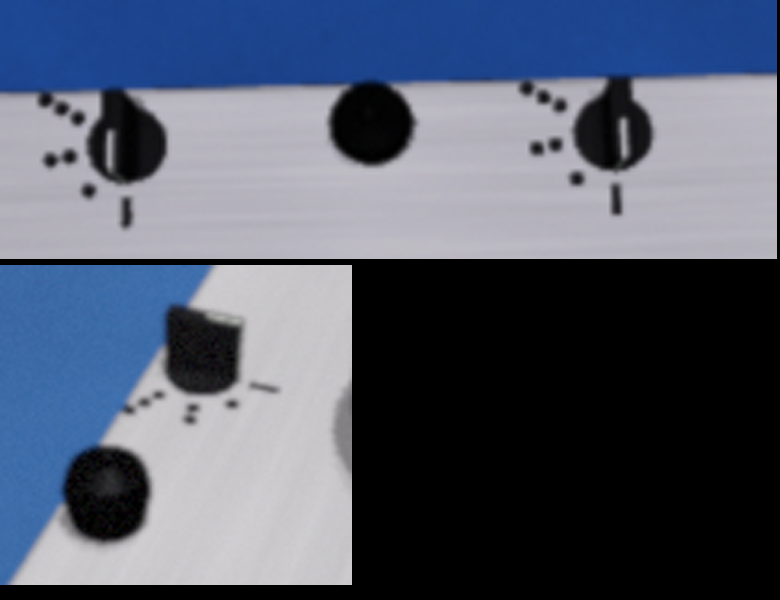

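Prediction and blobs agree: right knob at (0.5935, −0.0677), with the hob yawed 7.1°. I'll move over in two legs at the current height.

```bash
python3 -m crank '[{"dx":0.16,"dy":-0.14,"grip":85},{"dx":1,"dy":-0.85,"grip":85},{"dx":1,"dy":-0.85,"grip":85},{"dx":1,"dy":-0.85,"grip":85},{"dx":1,"dy":-0.85,"grip":85},{"dx":1,"dy":-0.85,"grip":85},{"dx":1,"dy":-0.85,"grip":85},{"dx":1,"dy":-0.85,"grip":85},{"dx":1,"dy":-0.85,"grip":85},{"dx":1,"dy":-0.85,"grip":85}]' && python3 -m crank '[{"dx":1,"dy":-0.85,"grip":85},{"dx":1,"dy":-0.85,"grip":85},{"dx":1,"dy":-0.85,"grip":85},{"dx":1,"dy":-0.85,"grip":85},{"dx":1,"dy":-0.85,"grip":85},{"dx":1,"dy":-0.85,"grip":85},{"dx":1,"dy":-0.85,"grip":85},{"dx":1,"dy":-0.85,"grip":85},{"dx":1,"dy":-0.85,"grip":85}]'
cat >> h.py <<'E'
def shift(x,y,z):
    from scipy.spatial.transform import Rotation as R
    s=env.state();q=np.array(s["tcp_rot"]);r=R.from_quat(q[[1,2,3,0]])
    t=r.as_matrix();print("pos",s["position"],"toolx yaw",np.degrees(np.arctan2(t[1,0],t[0,0])),"units",r.inv().apply(np.array([x,y,z])-s["position"])/.25,"q",s["joint_pos"].round(3),s["clock"],s["force"],s["width"])
E
python3 -c "
from h import *
shift(.5935,-.0677,.20)"
```

```text
pos [ 0.14781569 -0.65845905  0.24964646] toolx yaw 12.65256683221861 units [ 2.25702956 -1.91495917  0.20069228] q [-1.388  0.116  1.442  0.     1.584 -0.038] 0.1 [ 0.06852511 -0.69316905 -0.64033442] 0.9990849341437186invalid input
```

The rows probably need every key, so I'll give them all.

```bash
python3 -m crank '[{"dx":0.16,"dy":-0.14,"dz":0,"spin":0,"grip":85},{"dx":1,"dy":-0.85,"dz":0,"spin":0,"grip":85},{"dx":1,"dy":-0.85,"dz":0,"spin":0,"grip":85},{"dx":1,"dy":-0.85,"dz":0,"spin":0,"grip":85},{"dx":1,"dy":-0.85,"dz":0,"spin":0,"grip":85},{"dx":1,"dy":-0.85,"dz":0,"spin":0,"grip":85},{"dx":1,"dy":-0.85,"dz":0,"spin":0,"grip":85},{"dx":1,"dy":-0.85,"dz":0,"spin":0,"grip":85},{"dx":1,"dy":-0.85,"dz":0,"spin":0,"grip":85},{"dx":1,"dy":-0.85,"dz":0,"spin":0,"grip":85}]' && python3 -m crank '[{"dx":1,"dy":-0.85,"dz":0,"spin":0,"grip":85},{"dx":1,"dy":-0.85,"dz":0,"spin":0,"grip":85},{"dx":1,"dy":-0.85,"dz":0,"spin":0,"grip":85},{"dx":1,"dy":-0.85,"dz":0,"spin":0,"grip":85},{"dx":1,"dy":-0.85,"dz":0,"spin":0,"grip":85},{"dx":1,"dy":-0.85,"dz":0,"spin":0,"grip":85},{"dx":1,"dy":-0.85,"dz":0,"spin":0,"grip":85},{"dx":1,"dy":-0.85,"dz":0,"spin":0,"grip":85},{"dx":1,"dy":-0.85,"dz":0,"spin":0,"grip":85}]'
python3 -c "
from h import *
shift(.5935,-.0677,.20)"
```

```text
clock: 0.93
position: [0.3461, -0.3953, 0.2504]
tcp_rot: [0.0, 0.994, 0.112, 0.0]
force: [-0.5, 0.3, 0.3]
width: 0.997
clock: 1.68
position: [0.545, -0.1313, 0.2495]
tcp_rot: [-0.001, 0.994, 0.112, -0.0]
force: [-0.7, -0.3, -0.3]
width: 0.995
pos [ 0.54500767 -0.13133205  0.2495444 ] toolx yaw 12.804823092234356 units [ 0.24559751 -0.20493926  0.19840571] q [-2.820e-01 -1.330e-01  1.691e+00  1.000e-03  1.585e+00  1.065e+00] 1.6833 [-0.71472591 -0.33488606 -0.34185606] 0.9952440986481105
```

```bash
python3 -m crank '[{"dx":0.12,"dy":-0.10,"dz":0.1,"spin":0.06,"grip":60},{"dx":0.245,"dy":-0.205,"dz":0.2,"spin":0.06,"grip":60},{"dx":0.245,"dy":-0.205,"dz":0.28,"spin":0.06,"grip":60},{"dx":0.245,"dy":-0.205,"dz":0.28,"spin":0.06,"grip":60},{"dx":0.245,"dy":-0.205,"dz":0.28,"spin":0.06,"grip":60},{"dx":0.245,"dy":-0.205,"dz":0.28,"spin":0.06,"grip":60}]'
python3 - <<'E'
from h import *
shift(.5935,-.0677,.086)
f=grab_frame("side");g=grab_frame("top")
cv2.imwrite("pics/2.png",np.hstack([cv2.resize(f["frame"][60:220,160:360],(400,320)),cv2.resize(g["frame"][100:260,210:410],(400,320))])[...,::-1])
E
```

```text
clock: 2.18
position: [0.5911, -0.0724, 0.1814]
tcp_rot: [0.0, 0.998, 0.063, 0.0]
force: [0.5, -0.4, 1.1]
width: 0.703
pos [ 0.59112287 -0.07242886  0.18141515] toolx yaw 7.189414667205136 units [ 0.011604   -0.01774767  0.38165873] q [-0.165 -0.03   1.704 -0.     1.467  1.281] 2.1833 [ 0.46057414 -0.41968784  1.05197143] 0.703449921997786
```

View pics/2.png

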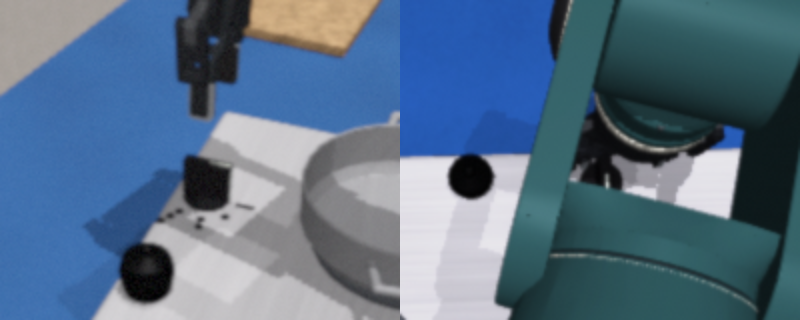

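The side view shows the fingers straight above the right knob at ~(205,170) in the crop. I'll descend and close gently.

```bash
python3 -m crank '[{"dx":0.012,"dy":-0.018,"dz":0.1,"spin":0,"grip":60},{"dx":0.012,"dy":-0.018,"dz":0.2,"spin":0,"grip":60},{"dx":0.012,"dy":-0.018,"dz":0.3,"spin":0,"grip":60},{"dx":0.012,"dy":-0.018,"dz":0.37,"spin":0,"grip":60},{"dx":0.012,"dy":-0.018,"dz":0.37,"spin":0,"grip":60},{"dx":0.012,"dy":-0.018,"dz":0.37,"spin":0,"grip":60}]' 20
python3 -m crank '[{"dx":0,"dy":0,"dz":0,"spin":0,"grip":35},{"dx":0,"dy":0,"dz":0,"spin":0,"grip":25},{"dx":0,"dy":0,"dz":0,"spin":0,"grip":18},{"dx":0,"dy":0,"dz":0,"spin":0,"grip":14},{"dx":0,"dy":0,"dz":0,"spin":0,"grip":8},{"dx":0,"dy":0,"dz":0,"spin":0,"grip":8},{"dx":0,"dy":0,"dz":0,"spin":0,"grip":8},{"dx":0,"dy":0,"dz":0,"spin":0,"grip":8}]' 20
python3 -c "
from h import *
shift(.5935,-.0677,.086)"
```

```text
clock: 2.78
position: [0.5935, -0.0669, 0.0887]
tcp_rot: [0.0, 0.998, 0.063, 0.0]
force: [-0.1, 0.2, 0.8]
width: 0.701
clock: 3.45
position: [0.5943, -0.0686, 0.0894]
tcp_rot: [0.002, 0.998, 0.063, 0.001]
force: [1.6, -20.4, 3.4]
width: 0.149
pos [ 0.59433321 -0.06855292  0.08940531] toolx yaw 7.209049744183111 units [-0.00290655 -0.00386923  0.01359656] q [-0.156  0.039  1.79  -0.004  1.31   1.29 ] 3.45 [  1.61862777 -20.35936627   3.38549706] 0.14942172452679056
```

The fingers hold the bar (12.7 mm), but a 20 N side load says the knob sits a little toward −y. I'll relieve that first.

```bash
python3 -m crank '[{"dx":0,"dy":0.008,"dz":0,"spin":0,"grip":8},{"dx":0,"dy":0.008,"dz":0,"spin":0,"grip":8},{"dx":0,"dy":0.008,"dz":0,"spin":0,"grip":8}]' 20
```

```text
clock: 3.7
position: [0.5944, -0.0689, 0.0893]
tcp_rot: [0.001, 0.998, 0.063, 0.001]
force: [-1.7, -5.0, 6.2]
width: 0.15
```

```bash
python3 -m crank '[{"dx":0,"dy":0.002,"dz":0,"spin":0.07,"grip":8},{"dx":0,"dy":0.002,"dz":0,"spin":0.14,"grip":8},{"dx":0,"dy":0.002,"dz":0,"spin":0.21,"grip":8},{"dx":0,"dy":0.002,"dz":0,"spin":0.28,"grip":8},{"dx":0,"dy":0.002,"dz":0,"spin":0.35,"grip":8},{"dx":0,"dy":0.002,"dz":0,"spin":0.42,"grip":8},{"dx":0,"dy":0.002,"dz":0,"spin":0.42,"grip":8}]' 25
python3 -c "
from h import *
shift(.5944,-.0690,.0893)"
```

```text
clock: 4.28
position: [0.5943, -0.0695, 0.0893]
tcp_rot: [0.001, 0.964, -0.267, 0.001]
force: [-2.4, -6.6, 6.5]
width: 0.153
pos [ 0.59428774 -0.06954162  0.08929203] toolx yaw -30.99465728452483 units [-7.30655723e-04 -2.08833638e-03 -3.51009022e-05] q [-0.158  0.04   1.789 -0.002  1.311  1.954] 4.2833 [-2.39721289 -6.59024652  6.46794209] 0.15309069556597943
```

```bash
python3 -m crank '[{"dx":0,"dy":0,"dz":0,"spin":0.07,"grip":8},{"dx":0,"dy":0,"dz":0,"spin":0.14,"grip":8},{"dx":0,"dy":0,"dz":0,"spin":0.21,"grip":8},{"dx":0,"dy":0,"dz":0,"spin":0.28,"grip":8},{"dx":0,"dy":0,"dz":0,"spin":0.35,"grip":8},{"dx":0,"dy":0,"dz":0,"spin":0.42,"grip":8},{"dx":0,"dy":0,"dz":0,"spin":0.47,"grip":8},{"dx":0,"dy":0,"dz":0,"spin":0.47,"grip":8},{"dx":0,"dy":0,"dz":0,"spin":0.47,"grip":8}]' 25
python3 - <<'E'
from h import *
shift(.5944,-.0690,.0893)
f=grab_frame("side")
cv2.imwrite("pics/3.png",cv2.resize(f["frame"][80:220,180:350],None,fx=4,fy=4,interpolation=2)[...,::-1])
E
```

```text
clock: 5.03
position: [0.5939, -0.07, 0.0894]
tcp_rot: [0.001, 0.804, -0.594, 0.001]
force: [-7.9, -9.7, 9.8]
width: 0.148
pos [ 0.59386705 -0.06996863  0.08936541] toolx yaw -72.90195225651067 units [-0.00307719 -0.00317681  0.00025249] q [-0.159  0.04   1.789 -0.003  1.312  2.685] 5.0333 [-7.92720161 -9.72354483  9.82677637] 0.14844366965295958
```

View pics/3.png

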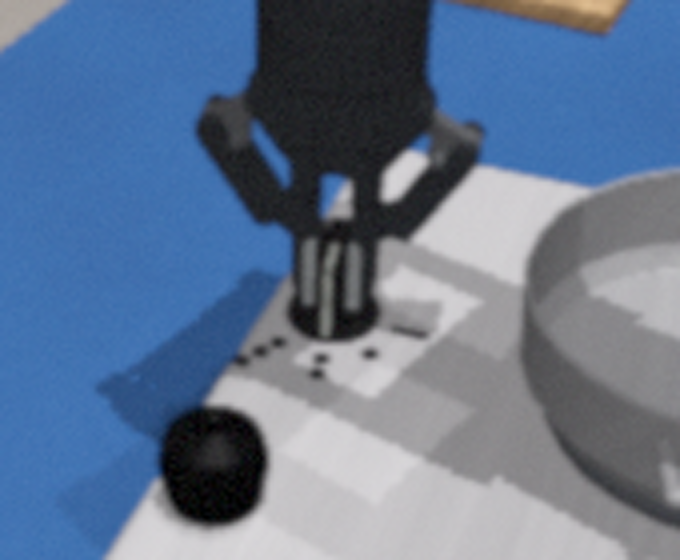

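The pointer's white line at ~(328,300) faces the two-dot mark at (318,365). The tool has turned 80.1°. I'll open, rise straight up and back the arm clear.

```bash
python3 -m crank '[{"dx":0,"dy":0,"dz":0,"spin":0,"grip":50},{"dx":0,"dy":0,"dz":0,"spin":0,"grip":50},{"dx":0,"dy":0,"dz":0,"spin":0,"grip":50},{"dx":0,"dy":0,"dz":0,"spin":0,"grip":50},{"dx":0,"dy":0,"dz":0,"spin":0,"grip":50},{"dx":0,"dy":0,"dz":-0.1,"spin":0,"grip":50},{"dx":0,"dy":0,"dz":-0.25,"spin":0,"grip":50},{"dx":0,"dy":0,"dz":-0.4,"spin":0,"grip":50},{"dx":0,"dy":0,"dz":-0.55,"spin":0,"grip":50},{"dx":0,"dy":0,"dz":-0.7,"spin":0,"grip":50},{"dx":0,"dy":0,"dz":-0.7,"spin":0,"grip":50}]' 
python3 -m crank '[{"dx":0.16,"dy":0,"dz":0,"spin":-0.07,"grip":50},{"dx":0.32,"dy":0.0,"dz":0,"spin":-0.14,"grip":50},{"dx":0.48,"dy":0.0,"dz":0,"spin":-0.2,"grip":50},{"dx":0.64,"dy":0.0,"dz":0,"spin":-0.25,"grip":50},{"dx":0.8,"dy":0.0,"dz":0,"spin":-0.3,"grip":50},{"dx":1,"dy":0.0,"dz":0,"spin":-0.3,"grip":50},{"dx":1,"dy":0,"dz":0,"spin":-0.3,"grip":50},{"dx":1,"dy":0,"dz":0,"spin":-0.3,"grip":50},{"dx":1,"dy":0,"dz":0,"spin":-0.3,"grip":50}]' 
python3 - <<'E'
from h import *
shift(.5944,-.0690,.0893)
f=grab_frame("side");g=grab_frame("top")
cv2.imwrite("pics/4.png",np.hstack([cv2.resize(f["frame"][120:320,160:360],(400,400)),cv2.resize(g["frame"][150:350,150:350],(400,400))])[...,::-1])
E
```

```text
clock: 6.0
position: [0.5953, -0.0688, 0.2713]
tcp_rot: [-0.002, 0.805, -0.594, 0.004]
force: [0.3, 0.7, 0.7]
width: 0.587
clock: 6.75
position: [0.6675, -0.3075, 0.262]
tcp_rot: [-0.0, 0.921, -0.39, -0.001]
force: [0.0, 1.5, 0.2]
width: 0.587
pos [ 0.66753477 -0.30745556  0.26202032] toolx yaw -45.893098380168254 units [-0.88773415 -0.4538486   0.69182544] q [-0.466  0.244  1.277  0.     1.621  1.905] 6.75 [0.04477774 1.47078228 0.17971674] 0.5873230249652979
```

View pics/4.png

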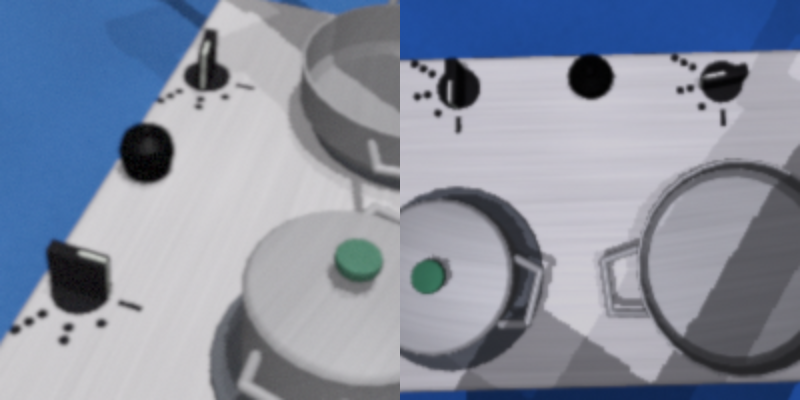

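The pointer at ~(712,75) runs parallel to the row of two dots at (680,90) and (690,88). The left knob is still at its dash and the arm is clear. I'll compare the pan area with the first frame, then hand in.

```bash
python3 - <<'E'
from h import *
import pickle
a=pickle.load(open("f0.pkl","rb"))["side"]["frame"];b=grab_frame("side")["frame"]
s=np.s_[120:215,305:430]
g=lambda x:cv2.Canny(cv2.cvtColor(x[s],cv2.COLOR_RGB2GRAY),50,150).astype(np.float32)
print(cv2.phaseCorrelate(g(a),g(b)));print(env.state()["force"]);print(hand_in())
E
```

```text
((0.517508648504041, 0.06581755472957695), 0.7258586866060893)
[0.29810868 1.10848297 0.17740018]
the job is handed in; nothing more can be done
None
```

I turned the right knob, which is in line with the wide pan's ring, 80.1° clockwise to the two-dot mark. Then I let go, moved the arm clear and handed the job in at about 7 s on the robot's clock. The hand-in gave no verdict.

- **Right knob:** after release, its pointer runs parallel to the two-dot row, judged by eye in both camera views. I did not measure its final angle separately.
- **Left knob:** it still points at its off dash.
- **Pan:** it shifted by about 0.5 px between the first and last side images, which is within image noise.
- **Robot:** it touches nothing, with about 1 N at the wrist after backing away.
- **One disagreement:** the first grip showed a 20 N side load, because the knob was about 2 mm off my estimate. I moved the tool to relieve it before turning.

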